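# Straightedge test of a dough scraper, then show its edge to the camera

### The job

Check the dough scraper's blade: take the straightedge by its blue rib and lay it flat on the board, flush along the scraper's blade edge and about centred on it, without shoving the scraper more than a couple of centimetres, and let go. Then leave the straightedge lying on the board, pick the scraper up by its wooden handle and hold it in the air in front of the little table camera: blade level with the handle on top, the middle of the blade edge straight in front of the lens at lens height, facing it squarely, 12 cm away from it. Finish holding it there, still in the gripper; leave the garlic, mug, salt mill and camera alone.

Things in the scene. Friction and masses are not known exactly. Their poses are not given: they have to be found in the camera images.
- board: wooden chopping board, fixed, 250 (x) x 370 (y) x 22 mm high; origin at the centre of its underside, so its flat top is 22 mm above the origin; z up
- scraper_handle (a point): middle of the wooden handle of the dough scraper (loose, about 0.22 kg, lying flat on the board), 17 mm above its underside. Handle: dark wood, 28 mm wide (x), 118 mm long (y), its top 34 mm above the underside, standing on the blade flush with its back edge. x points from handle to blade edge, y along the handle, z up. The bare steel blade in front is 70 mm deep and 4 mm thick
- scraper_edge (a point): middle of the scraper's straight blade edge (120 mm long), 84 mm from the handle point along the scraper's x, 2 mm above its underside; same axes as the handle point (x points out of the edge, y along it)
- rule_grip (a point): middle of the loose straightedge (0.16 kg), 16 mm above its underside; at first on the worktop. Aluminium bar 200 mm (x) by 36 mm (y) by 8 mm thick, both long edges straight (each 18 mm from the middle), with a blue grip rib along its middle: 150 mm long, 12 mm wide (y), its top 32 mm above the underside. x along its length, z up
- lens (a point): middle of the front glass of a small grey camera on a fixed table stand with a round black foot (100 mm wide). The lens looks along minus x of this point; z up. The camera body is 34 x 74 x 50 mm right behind the lens; its height above the worktop differs each time (0.17 to 0.23 m)
- garlic: garlic bulb 53 mm across on the board, bystander; origin at its underside
- salt_mill: light wooden salt mill, 55 mm across, 140 mm tall, standing at the back, bystander; origin at its underside
- mug: white mug with handle, 87 x 121 x 96 mm, on the worktop to the right, bystander; origin at its underside
- scraper: the whole dough scraper; origin at the centre of its underside, 35 mm from the handle point and 49 mm from the edge point along x; axes as theirs. Slides on the board when pushed
- rule: the whole straightedge; origin at the centre of its underside
- stand: the camera's stand with the camera on it; origin under the middle of its foot; fixed
Not all that is in view belongs to the job. What is shaped like the scraper but turquoise is not meant.

How it is judged:
By the outcome, as a careful person would: the job done as asked, in the order asked, and still so for the second after the job is handed in, while the arm keeps its last pose, push and grip.
It also fails if it takes over 58 s, if anything falls off the work surface, if the arm or the gripper's body presses on something with over 40 N, if the wrist force passes 120 N, or if a joint passes its speed limit or range.

### The arm

A 6-joint arm with a two-finger parallel gripper is mounted at the origin on a cart in front of the work surface, level with it; the furniture and walls round the work are solid. World frame = base frame: x ahead of the robot, y to its left, z up, the work surface at z = 0. Lengths are in mm, angles in rad, forces in N, time in s.
With the tool pointing down it reaches from about 350 to 875 mm from the base axis. Payload 4.2 kg.
Tool frame: the origin (TCP) lies where the fingers leave the gripper's body, on its centre line; the fingertips stand ahead of it and the grasp point (between the pads) lies 54 mm ahead of it (arm.nose_length is the z of the fingertips in the tool frame, in mm); z points along the fingers, x is the direction in which the jaws open and shut, and the axes are right-handed (so a half turn about z gives the same grasp; the last joint's range is limited). The gripper opens to 85 mm and grips with 20 to 120 N. Pads are 22 mm wide; open, the fingers measure 114 mm over their backs; the gripper's body (76 mm by 85 mm) begins 54 mm behind the grasp point. The pads swing forward as they close: fully open they stand 13 mm farther back than shut.
Start: joints at [1.399, 0.385, 0.008, 0, -1.194, -0.259], TCP at [260.965, 567.888, 303.912] pointing down, gripper open.
Joint ranges: [-3.14, 3.14], [-1.21, 2.06], [-1.07, 1.41], [-3.16, 2.05], [-2.99, -0.16], [-3.1, 3.1]. Speed limits (rad/s): [2.79, 2.79, 3.14, 3.14, 3.14, 3.14].

### API

Orientations are given as a unit quaternion [x, y, z, w].
In Python, from bench import arm, imaging, job_done gives the robot as it stands.
- The arm moves only by the shell command python3 -m crank 'ROWS' [OPENING]. ROWS is a JSON object of lists of equal length, an entry for each row: "delta_pos": the shift along the tool's x, y, z in m, a list of three; "twist": the turn about the tool's z in rad. In form: {"delta_pos": [[tx, ty, tz], ...], "twist": [twist, ...]}. A call has 1 to 8 rows; each row shifts and turns the commanded pose from where the row before left it, along the tool's axes as they then stand; what a row does not reach is not made up. A row lasts 1/12 s, in which the tool goes at most 41.7 mm and 7.16 degrees, less where a joint would pass 70% of its speed; a pose out of reach is approached as far as the arm can. A call is refused whole if a number of a shift passes 0.0417 or a number of a turn 0.125, either way. A call with a gripper value outside its range is refused whole. OPENING is the opening, from 0 (shut) to 1 (fully open), set as the call begins (- or left out, the last holds). The fingers move at their own pace and stop on an object; the grip force is fixed at half the most. Time passes only in rows, so rows that do not move let the fingers close. It gives the time, the measured TCP pose, the force and the opening at its end, in the units of the state.
- arm.read_state(): the state, without advancing time (a new reading comes with each control period).
- imaging.get_image(name): name is "scene" or "side" or "wrist"; returns (picture, depth): 420x560x3 uint8, blue, green, red; 420x560 float32, mm along the optical axis (not along the pixel's ray), 0 where there is no reading.
- imaging.camera_model(name): a dict with "vfov" (degrees; the focal length in pixels is half the picture's height over the tangent of half this angle, whatever the lens; pixels are square), "cx", "cy" (the principal point, pixels), "T" (4x4, takes a point from camera to world coordinates); the wrist camera has in their place "hand_eye" (4x4, takes a point from camera to tool coordinates, whose origin is the TCP and whose axes are the tool frame's). Camera axes: x right, y up, looking along -z (the intrinsics and any distortion apply to the point x, -y, -z); pixel columns grow to the right and rows downward; lengths in mm; the calibration is good to about 2 mm. A picture is of the moment at which its call begins: read the wrist's pose just before it. camera_model takes no time and is no camera call.
- job_done(): hands the job in, once; it reports no verdict.
The state is a dict: "clock": time; "joints": joint angles; "joint_vel": joint speeds; "joint_efforts": joint torques, N m; "position": TCP position; "ee_rot": TCP orientation; "contact_force": force on the tool from outside, world axes, zero at the start; "wrist_torque": the same for the moment, N m; "gripper_width": finger opening in mm.
Only numpy, scipy, OpenCV 4.12 (cv2) and the standard library are available. Lean on these libraries where they do the work, as an engineer would, in place of code of your own. Each camera call takes 0.05 s, during which the arm holds its last target.

## Working session

There is one attempt and no reset: what is moved stays moved. The work goes in short steps, Python scripts to look and compute and a shell command to move; the robot and the scene stay as the last step left them, time stands still between calls to the robot, and variables do not carry over. Pictures are saved under pics/ and viewed, and the job is handed in when it is done.

```bash
ls -la; mkdir -p pics
python3 - <<'E'
from bench import arm, imaging
import cv2
print(arm.read_state()); print(arm.nose_length)
for n in("scene","side","wrist"):
    p,d=imaging.get_image(n); cv2.imwrite(f"pics/{n}0.png",p)
    import numpy as np; np.save(f"pics/{n}0.npy",d)
    print(n,imaging.camera_model(n))
E
```

```text
total 12
drwxr-xr-x  3 agent agent 4096 Dec  7 16:01 .
drwxr-xr-x 23 root  root  4096 Dec  7 16:01 ..
drwxr-xr-x  2 agent agent 4096 Dec  7 16:01 pics
{'clock': 0.0, 'joints': array([ 1.39855841e+00,  3.85569977e-01,  6.63490221e-03, -5.32037975e-04,
       -1.19400000e+00, -2.58606511e-01]), 'joint_vel': array([ 4.67298082e-05,  5.12652242e-04,  2.31660967e-04, -1.32496117e-04,
        8.78921943e-04,  7.04818892e-04]), 'joint_efforts': array([ 2.29902862e-04, -3.92286658e+01,  1.88393962e+01,  4.18612674e+00,
       -4.66674988e-03,  1.98013637e-06]), 'position': array([260.81237337, 567.51309651, 302.81195816]), 'ee_rot': array([-5.39528845e-01,  8.41966401e-01, -6.20976984e-04, -9.05030499e-04]), 'contact_force': array([-0.63764026, -0.35927513, -0.58402204]), 'wrist_torque': array([-0.00079459,  0.01193557, -0.02290392]), 'gripper_width': 85.46404214221664}
72.6
scene {'vfov': 44.05331457737672, 'cx': 284.5769802961693, 'cy': 216.44970437842036, 'T': array([[-8.89693449e-01,  1.73650820e-01, -4.22245142e-01,
        -2.51982780e+02],
       [-4.56447694e-01, -3.58675552e-01,  8.
[... 382 characters left out ...]
+02],
       [-3.01852957e-01, -7.19297593e-01,  6.25696224e-01,
         1.16084006e+03],
       [-6.76240725e-03,  6.57909092e-01,  7.53066993e-01,
         1.50020821e+03],
       [ 0.00000000e+00,  0.00000000e+00,  0.00000000e+00,
         1.00000000e+00]])}
wrist {'vfov': 64.05873603361357, 'cx': 275.6383912781455, 'cy': 205.6523871494266, 'hand_eye': array([[ 9.99999854e-01,  4.27279482e-04, -3.31886965e-04,
         4.31381474e-01],
       [ 2.94165861e-04, -9.44231175e-01, -3.29283163e-01,
        -8.40356801e+01],
       [-4.54073959e-04,  3.29283018e-01, -9.44231162e-01,
        -7.04567788e+01],
       [ 0.00000000e+00,  0.00000000e+00,  0.00000000e+00,
         1.00000000e+00]])}
```

View pics/scene0.png

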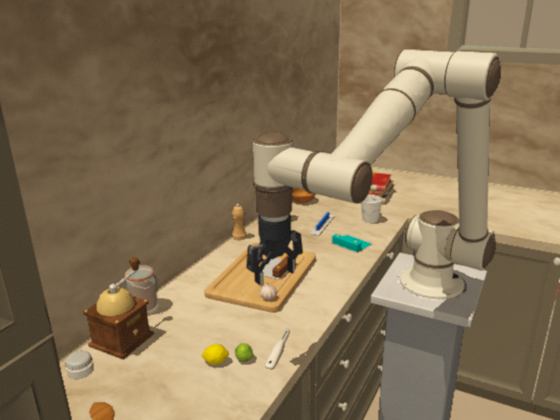

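View pics/side0.png

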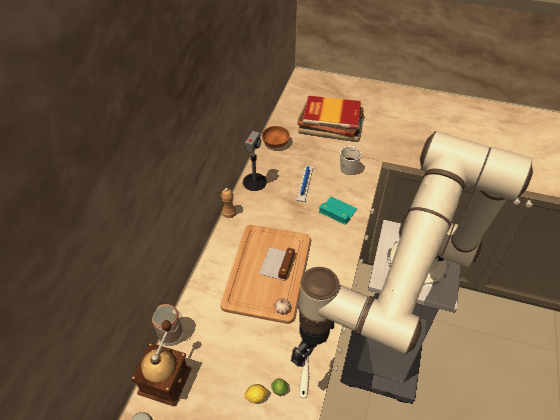

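View pics/wrist0.png

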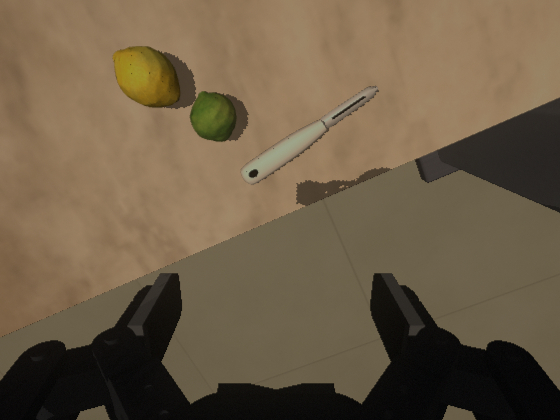

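```bash
cat > h.py <<'E'
import numpy as np, cv2
from bench import arm, imaging
from scipy.spatial.transform import Rotation as R
def toolT(s):
    T=np.eye(4);T[:3,:3]=R.from_quat(s['ee_rot']).as_matrix();T[:3,3]=s['position'];return T
def grab(n,tag):
    s=arm.read_state();p,d=imaging.get_image(n);m=imaging.camera_model(n)
    T=m['T'] if 'T' in m else toolT(s)@m['hand_eye']
    cv2.imwrite(f'pics/{tag}.png',p);np.savez(f'pics/{tag}.npz',p=p,d=d,T=T,vf=m['vfov'],cx=m['cx'],cy=m['cy'])
    return load(tag)
def load(tag): return dict(np.load(f'pics/{tag}.npz'))
def cloud(c):
    d=c['d'];h,w=d.shape;f=h/2/np.tan(np.radians(c['vf'])/2)
    v,u=np.mgrid[:h,:w]
    X=np.stack([(u-c['cx'])/f*d,-(v-c['cy'])/f*d,-d],-1)
    return X@c['T'][:3,:3].T+c['T'][:3,3]
def proj(c,P):
    P=np.atleast_2d(P);q=(P-c['T'][:3,3])@c['T'][:3,:3];h=c['d'].shape[0];f=h/2/np.tan(np.radians(c['vf'])/2)
    return np.stack([c['cx']+f*q[:,0]/-q[:,2],c['cy']+f*q[:,1]/q[:,2]],-1)
def ray(c,uv,z):
    f=c['d'].shape[0]/2/np.tan(np.radians(c['vf'])/2)
    r=c['T'][:3,:3]@np.array([(uv[0]-c['cx'])/f,-(uv[1]-c['cy'])/f,-1]);o=c['T'][:3,3]
    return o+r*(z-o[2])/r[2]
def crop(tag,x0,y0,x1,y1,k):
    p=load(tag)['p'][y0:y1,x0:x1];cv2.imwrite(f'pics/{tag}_c.png',cv2.resize(p,None,fx=k,fy=k,interpolation=cv2.INTER_CUBIC))
E
python3 - <<'E'
from h import *
c=grab('side','s1');X=cloud(c)
for n,(u,v) in dict(cam=(252,140),foot=(255,182),rule=(305,182),mill=(228,195),mug=(349,157),blade=(272,262),handle=(286,263),turq=(338,210),garlic=(283,307),board=(250,300),bl=(241,226),top=(470,95)).items(): print(n,u,v,X[v,u].round(0))
crop('s1',200,110,380,330,3.2 and 2.7)
E
```

```text
cam 252 140 [ 688. -186.  240.]
foot 255 182 [ 682. -182.   19.]
rule 305 182 [ 484. -232.   29.]
mill 228 195 [719.   8. 126.]
mug 349 157 [ 343. -418.   40.]
blade 272 262 [495. 177.  21.]
handle 286 263 [441. 187.  52.]
turq 338 210 [ 324. -124.   31.]
garlic 283 307 [400. 361.  60.]
board 250 300 [518. 350.  26.]
bl 241 226 [663.  41.   3.]
top 470 95 [ -124. -1054.    11.]
```

View pics/s1_c.png

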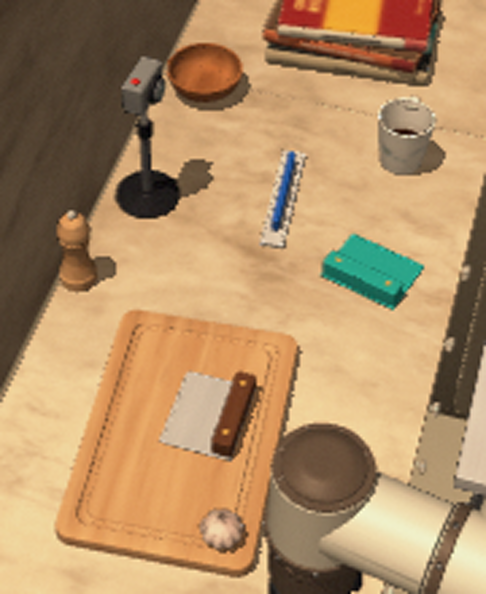

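Run:
```python
from h import *
c=load('s1');X=cloud(c);hsv=cv2.cvtColor(c['p'],cv2.COLOR_BGR2HSV)
def pca(m,n):
    P=X[m];mu=np.median(P,0);Q=P[:,:2]-P[:,:2].mean(0);w,V=np.linalg.eigh(Q.T@Q/len(Q));print(n,len(P),P.mean(0).round(1),V[:,1].round(3),np.sqrt(w*12).round(0),P.min(0).round(),P.max(0).round())
reg=np.zeros(X.shape[:2],bool);reg[150:210,285:325]=1
pca(reg&(hsv[...,0]>100)&(hsv[...,0]<125)&(hsv[...,1]>120),'rib')
pca(reg&(X[...,2]>4)&(X[...,2]<60),'rule')
reg[:]=0;reg[240:290,255:300]=1
pca(reg&(X[...,2]>45),'handle')
pca(reg&(hsv[...,1]<50),'blade')
reg[:]=0;reg[125:165,240:265]=1
pca(reg&(X[...,2]>190)&(X[...,0]>600),'camtop')
reg[:]=0;reg[165:195,240:270]=1
pca(reg&(X[...,2]>4)&(X[...,2]<30),'foot')
```

```text
rib 71 [ 487.6 -240.9   30. ] [-0.093  0.996] [ 10. 151.] [ 479. -318.   16.] [ 498. -172.   42.]
rule 572 [ 487.2 -256.3   12.7] [-0.301  0.954] [138. 312.] [ 377. -466.    4.] [ 621. -106.   46.]
handle 258 [425.  244.9 144.7] [-0.259  0.966] [ 42. 853.] [175. 120.  46.] [ 458. 1161. 1500.]
blade 8 [481.9 179.5  25.4] [-0.172  0.985] [ 78. 206.] [450. 119.  22.] [521. 241.  29.]
camtop 300 [ 695.5 -196.2  230.2] [-0.582  0.813] [ 61. 149.] [ 660. -314.  191.] [ 763. -151.  252.]
foot 353 [ 693.6 -197.    10.2] [-0.62   0.785] [100. 130.] [ 621. -302.    4.] [ 764. -119.   30.]
```

```bash
python3 -m crank '{"delta_pos":[[0.0195,-0.0223,0],[0.0195,-0.0223,0],[0.0195,-0.0223,0],[0.0195,-0.0223,0],[0.0195,-0.0223,0],[0.0195,-0.0223,0],[0.0195,-0.0223,0]],"twist":[0,0,0,0,0,0,0]}'
python3 -m crank '{"delta_pos":[[0.0195,-0.0223,0],[0.0195,-0.0223,0],[0.0195,-0.0223,0],[0.0195,-0.0223,0],[0.0195,-0.0223,0],[0.0195,-0.0223,0],[0.0195,-0.0223,0]],"twist":[0,0,0,0,0,0,0]}'
python3 -m crank '{"delta_pos":[[0,0,0],[0,0,0],[0,0,0],[0,0,0],[0,0,0],[0,0,0],[0,0,0],[0,0,0]],"twist":[0.12,0.12,0.12,0.12,0.12,0.12,0.12,0.12]}'
python3 -m crank '{"delta_pos":[[0,0,0],[0,0,0],[0,0,0]],"twist":[0,0,0]}'
python3 - <<'E'
from h import *
c=grab('wrist','w1');c=grab('side','s2')
E
```

```text
clock: 0.78
position: [346.1, 377.2, 303.8]
ee_rot: [-0.54, 0.842, -0.0, -0.0]
contact_force: [1.2, 0.1, -0.2]
gripper_width: 85.6
clock: 1.37
position: [430.8, 188.0, 304.0]
ee_rot: [-0.54, 0.842, 0.0, 0.0]
contact_force: [1.0, 1.4, -0.0]
gripper_width: 85.5
clock: 2.03
position: [430.5, 189.4, 303.8]
ee_rot: [-0.087, 0.996, -0.0, -0.0]
contact_force: [-0.6, -0.1, 0.4]
gripper_width: 85.3
clock: 2.28
position: [430.6, 189.4, 303.9]
ee_rot: [-0.091, 0.996, 0.0, -0.0]
contact_force: [-0.2, 0.0, 0.1]
gripper_width: 85.5
```

View pics/w1.png

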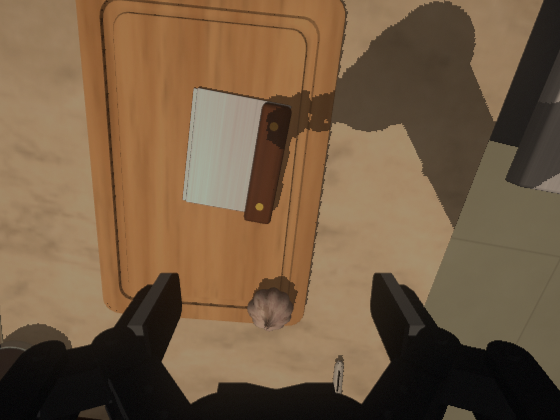

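```bash
cat >> h.py <<'E'
def rect(c,mask,z):
    m=mask.astype(np.uint8);n,l,st,_=cv2.connectedComponentsWithStats(m);k=1+np.argmax(st[1:,4]);cs,_=cv2.findContours((l==k).astype(np.uint8),cv2.RETR_EXTERNAL,cv2.CHAIN_APPROX_NONE)
    pts=max(cs,key=len)[:,0,:]
    W=np.array([ray(c,p,z)[:2] for p in pts]);r=cv2.minAreaRect(W.astype(np.float32))
    return r,cv2.boxPoints(r),l==k
E
python3 - <<'E'
from h import *
c=load('w1');X=cloud(c);hsv=cv2.cvtColor(c['p'],cv2.COLOR_BGR2HSV);print(c['T'].round(2))
print('hts board',np.median(X[100:200,130:170,2]),'blade',np.median(X[110:180,205:240,2]),'handle',np.median(X[140:180,265:272,2]))
reg=np.zeros(X.shape[:2],bool);reg[75:235,170:300]=1
b,box,m=rect(c,reg&(hsv[...,1]<70)&(hsv[...,2]>100),26);print('blade',b,box.round(1).tolist(),m.sum())
b,box,m=rect(c,reg&(X[...,2]>45),56);print('handle',b,box.round(1).tolist(),m.sum())
reg[:]=1; reg[290:,:]=0
P=X[(X[...,2]>18)&(X[...,2]<24)&reg];print('board',P.min(0),P.max(0))
for u,v in((78,5),(107,305),(345,5),(305,300)):print(u,v,ray(c,(u,v),22).round(1))
E
```

```text
[[-9.8000e-01  1.7000e-01  6.0000e-02  4.4504e+02]
 [-1.8000e-01 -9.3000e-01 -3.2000e-01  1.0590e+02]
 [ 0.0000e+00 -3.3000e-01  9.4000e-01  3.7434e+02]
 [ 0.0000e+00  0.0000e+00  0.0000e+00  1.0000e+00]]
hts board 22.386253486784796 blade 26.391942694500898 handle 56.39783647155588
blade ((488.2690734863281, 178.11679077148438), (119.34822082519531, 72.08932495117188), 89.87078857421875) [[452.1000061035156, 118.5], [524.2000122070312, 118.4000015258789], [524.4000244140625, 237.6999969482422], [452.3999938964844, 237.89999389648438]] 7562
handle ((440.53656005859375, 177.2354278564453), (116.91332244873047, 28.79485511779785), 89.82099151611328) [[426.0, 118.80000305175781], [454.79998779296875, 118.69999694824219], [455.1000061035156, 235.60000610351562], [426.29998779296875, 235.6999969482422]] 3426
board [365.73659515  19.35254257  18.00040296] [639.15780841 370.13148098  23.99985149]
78 5 [636.7  67.2  22. ]
107 305 [604.3 392.4  22. ]
345 5 [395.2  22.7  22. ]
305 300 [364.7 340.9  22. ]
```

```bash
python3 -m crank '{"delta_pos":[[0.0014,-0.0286,0],[0.0014,-0.0286,0],[0.0014,-0.0286,0],[0.0014,-0.0286,0],[0.0014,-0.0286,0],[0.0014,-0.0286,0],[0.0014,-0.0286,0],[0.0014,-0.0286,0]],"twist":[0,0,0,0,0,0,0,0]}'
python3 -m crank '{"delta_pos":[[0.0014,-0.0286,0],[0.0014,-0.0286,0],[0.0014,-0.0286,0],[0.0014,-0.0286,0],[0.0014,-0.0286,0],[0.0014,-0.0286,0],[0.0014,-0.0286,0]],"twist":[0,0,0,0,0,0,0.089]}'
python3 -m crank '{"delta_pos":[[0,0,0],[0,0,0],[0,0,0]],"twist":[0,0,0]}'
python3 - <<'E'
from h import *
c=grab('wrist','w2')
E
```

```text
clock: 3.05
position: [460.5, -39.0, 304.1]
ee_rot: [-0.091, 0.996, 0.0, 0.0]
contact_force: [0.6, 0.9, -0.2]
gripper_width: 85.6
clock: 3.63
position: [486.8, -237.8, 303.9]
ee_rot: [-0.045, 0.999, -0.0, 0.0]
contact_force: [0.6, -0.6, -0.8]
gripper_width: 85.6
clock: 3.88
position: [486.6, -236.3, 303.6]
ee_rot: [-0.046, 0.999, 0.0, -0.0]
contact_force: [-0.2, 0.0, -0.6]
gripper_width: 85.6
```

View pics/w2.png

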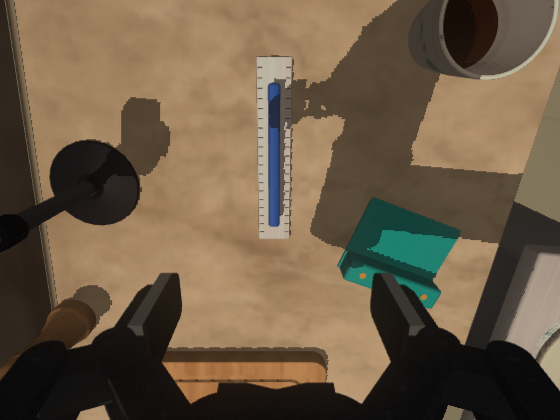

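Run:
```python
from h import *
c=load('w2');X=cloud(c);hsv=cv2.cvtColor(c['p'],cv2.COLOR_BGR2HSV)
print('hts table',np.median(X[250:270,200:240,2]),'bar',np.median(X[100:200,261:266,2]),'rib',np.median(X[120:210,272:277,2]))
reg=np.zeros(X.shape[:2],bool);reg[50:245,250:300]=1
r,b,m=rect(c,reg&(hsv[...,0]>100)&(hsv[...,0]<128)&(hsv[...,1]>120),32);print('rib',r,m.sum())
r,b,m=rect(c,reg&(X[...,2]>4.5),8);print('bar',r,b.round(1).tolist(),m.sum())
r,b,m=rect(c,reg&(X[...,2]>24),32);print('ribz',r,m.sum())
reg[:]=0;reg[130:230,40:145]=1
k=reg&(hsv[...,2]<60)&(X[...,2]<40)&(X[...,2]>5)
print('foot',X[k].mean(0),np.percentile(X[k],[2,98],axis=0))
s=arm.read_state();print(R.from_quat(s['ee_rot']).as_matrix().round(4),s['position'],s['joints'])
```

```text
hts table 0.05479490735666559 bar 8.343802724754084 rib 32.38803315613967
rib ((486.84759521484375, -233.17791748046875), (10.052650451660156, 107.59540557861328), 4.860583782196045) 986
bar ((488.6033630371094, -251.78775024414062), (37.08637237548828, 198.4537353515625), 5.304835319519043) [[461.0, -154.6999969482422], [479.29998779296875, -352.29998779296875], [516.2000122070312, -348.8999938964844], [497.8999938964844, -151.3000030517578]] 6011
ribz ((489.5075378417969, -252.08340454101562), (12.992966651916504, 148.07073974609375), 5.234500408172607) 1690
foot [ 684.40324851 -204.65188131   10.61342019] [[ 644.32292082 -245.15163712    5.61499267]
 [ 732.22676333 -156.7588132    27.52198326]]
[[-9.957e-01 -9.220e-02 -3.000e-04]
 [-9.220e-02  9.957e-01  3.000e-04]
 [ 3.000e-04  3.000e-04 -1.000e+00]] [ 486.61705647 -235.84710455  303.83030811] [-1.51408906e-01  2.41854770e-01 -1.99280564e-01 -2.36063195e-04
 -1.13000140e+00  2.43854739e-01]
```

```bash
python3 -m crank '{"delta_pos":[[-0.0009,-0.0163,0.01],[0,0,0.03],[0,0,0.03],[0,0,0.03],[0,0,0.03],[0,0,0.03],[0,0,0.03],[0,0,0]],"twist":[0,0,0,0,0,0,0,0]}'
python3 -m crank '{"delta_pos":[[0,0,0.015],[0,0,0.008],[0,0,0.005],[0,0,0.0025],[0,0,0],[0,0,0]],"twist":[0,0,0,0,0,0]}' 0.5
python3 - <<'E'
from h import *
c=grab('wrist','w3')
E
```

```text
clock: 4.6
position: [485.9, -250.5, 108.8]
ee_rot: [-0.046, 0.999, 0.002, -0.006]
contact_force: [-1.6, 0.7, -0.6]
gripper_width: 85.1
clock: 5.1
position: [489.6, -252.5, 84.3]
ee_rot: [-0.046, 0.999, -0.0, 0.001]
contact_force: [0.7, -0.8, 0.9]
gripper_width: 42.6
```

View pics/w3.png

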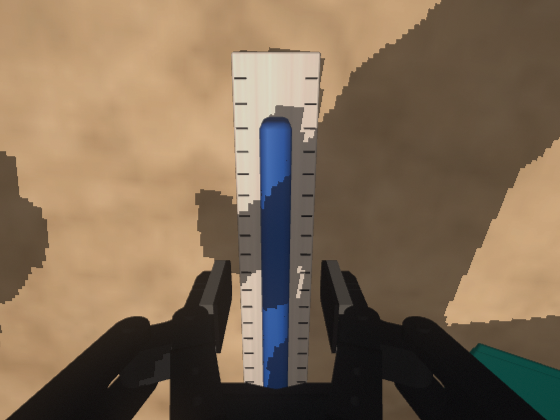

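```bash
python3 -m crank '{"delta_pos":[[0,0,0],[0,0,0],[0,0,0],[0,0,0],[0,0,0],[0,0,0]],"twist":[0,0,0,0,0,0]}' 0
python3 -m crank '{"delta_pos":[[0,0,-0.005],[0,0,-0.01],[0,0,-0.015],[0,0,-0.02],[0,0,-0.02],[0,0,0],[0,0,0]],"twist":[0,0,0,0,0,0,0]}'
python3 - <<'E'
from h import *
c=grab('wrist','w4');print(arm.read_state())
E
```

```text
clock: 5.65
position: [489.5, -252.6, 84.1]
ee_rot: [-0.046, 0.999, -0.0, 0.0]
contact_force: [-0.9, 1.9, 6.0]
gripper_width: 10.5
clock: 6.23
position: [489.5, -252.5, 154.6]
ee_rot: [-0.045, 0.999, -0.0, 0.001]
contact_force: [-0.2, 1.2, -2.6]
gripper_width: 10.6
{'clock': 6.2833, 'joints': array([-1.82065168e-01,  4.16566363e-01, -3.70183631e-01, -7.62051934e-04,
       -7.84221616e-01,  2.73047887e-01]), 'joint_vel': array([-0.00177901,  0.02456745, -0.01855527, -0.00260435,  0.00039899,
        0.00125456]), 'joint_efforts': array([ 4.72404936e-02, -3.82407331e+01,  1.54936159e+01,  3.53651203e+00,
        4.46461409e-02,  2.53142371e-04]), 'position': array([ 488.68961057, -252.33200306,  153.34529985]), 'ee_rot': array([-4.52061802e-02,  9.98977638e-01,  2.81920148e-04, -2.46774772e-05]), 'contact_force': array([-0.57954587, -0.24202902, -2.27931696]), 'wrist_torque': array([-0.01712411,  0.06854705,  0.03475651]), 'gripper_width': 10.658646054593547}
```

View pics/w4.png

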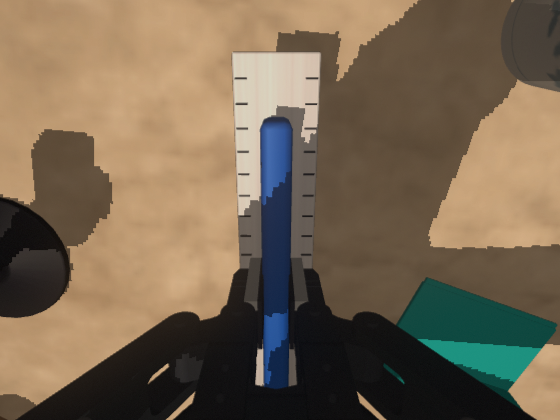

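```bash
python3 -m crank '{"delta_pos":[[-0.0062,0.0282,-0.005],[-0.0062,0.0282,-0.005],[-0.0062,0.0282,-0.005],[-0.0062,0.0282,0],[-0.0062,0.0282,0],[-0.0062,0.0282,0],[-0.0062,0.0282,0],[-0.0062,0.0282,0]],"twist":[0,0,0,0,0,0,0,0]}'
python3 -m crank '{"delta_pos":[[-0.0062,0.0282,0],[-0.0062,0.0282,0],[-0.0062,0.0282,0],[-0.0062,0.0282,0],[-0.0062,0.0282,0],[-0.0062,0.0282,0],[-0.0062,0.0282,0],[0,0,0.01]],"twist":[0,0,0,0,0,0,0,0.095]}'
python3 -m crank '{"delta_pos":[[0,0,0.01],[0,0,0.01],[0,0,0],[0,0,0],[0,0,0]],"twist":[0,0,0,0,0]}'
python3 - <<'E'
from h import *
c=grab('wrist','w5')
E
```

```text
clock: 6.95
position: [517.1, -22.1, 166.9]
ee_rot: [-0.045, 0.999, -0.0, -0.002]
contact_force: [0.7, -0.1, -0.9]
gripper_width: 10.7
clock: 7.62
position: [545.0, 182.0, 158.7]
ee_rot: [0.0, 1.0, 0.001, 0.002]
contact_force: [0.6, -0.7, -1.8]
gripper_width: 10.8
clock: 8.03
position: [543.4, 176.4, 138.3]
ee_rot: [0.002, 1.0, -0.0, -0.0]
contact_force: [-0.2, -0.2, -1.7]
gripper_width: 10.7
```

View pics/w5.png

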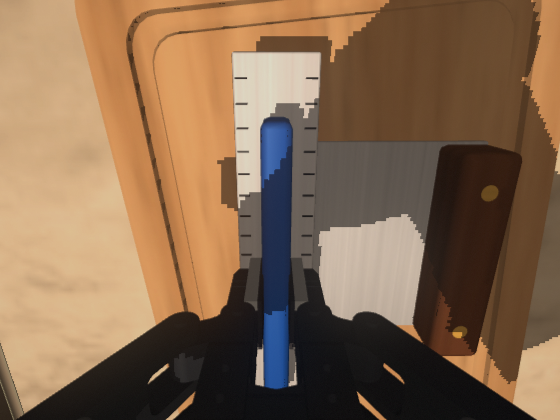

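Run:
```python
from h import *
c=load('w5');X=cloud(c)
s=arm.read_state();print(s['position'],R.from_quat(s['ee_rot']).as_euler('zyx',degrees=True))
print('hts bar',np.median(X[80:110,240:260,2]),'blade',np.median(X[160:200,340:400,2]),'handle',np.median(X[190:300,450:470,2]))
zb=np.median(X[80:110,240:260,2])
# bar edges: per row left/right of high region
hi=X[...,2]>zb-4
L=[];Rr=[]
for v in range(60,230,2):
    u=np.where(hi[v,200:340])[0]+200; L.append(ray(c,(u[0]-.5,v),zb)[:2]);Rr.append(ray(c,(u[-1]+.5,v),zb)[:2])
for n,E in(('L',np.array(L)),('R',np.array(Rr))):
    p=np.polyfit(E[:,1],E[:,0],1);print(n,np.degrees(np.arctan(p[0])),np.polyval(p,178))
top=np.where(hi[:,275])[0][0];print('bar end y',ray(c,(275,top-.5),zb))
m=(X[...,2]>45)&(X[...,2]<70);m[:,:400]=0
r,b,mm=rect(c,m,56);print('handle',r,b.round(1).tolist())
vv=[ (u,np.where((X[100:200,u,2]>24.4))[0][0]+100) for u in range(330,430,10)]
print('blade end', [ray(c,(u,v-.5),26).round(1)[:2].tolist() for u,v in vv])
```

```text
[543.58496561 176.56421738 138.69181596] [-1.79754730e+02  2.48862465e-02 -1.79995369e+02]
hts bar 62.57315502429107 blade 26.492066022637076 handle 56.1620729893295
L 0.2329402407705892 560.8236270803736
R -0.06436908515840399 523.3858202408715
bar end y [542.13972322  76.98750319  62.57315502]
handle ((445.16851806640625, 176.4051513671875), (117.51420593261719, 32.64692687988281), 89.85295867919922) [[428.70001220703125, 117.69999694824219], [461.29998779296875, 117.5999984741211], [461.6000061035156, 235.10000610351562], [429.0, 235.1999969482422]]
blade end [[512.7, 117.8], [507.3, 117.9], [501.9, 117.9], [496.5, 117.9], [491.1, 117.9], [485.7, 118.0], [480.3, 118.0], [475.5, 112.2], [472.0, 97.9], [464.0, 118.1]]
```

```bash
python3 -m crank '{"delta_pos":[[-0.0035,0.001,0],[0,0,0.008],[0,0,0.008],[0,0,0.008],[0,0,0.004],[0,0,0.0025],[0,0,0],[0,0,0]],"twist":[0.006,0,0,0,0,0,0,0]}'
python3 - <<'E'
from h import *
c=grab('wrist','w6');c=grab('side','s6');s=arm.read_state();print(s['position'],R.from_quat(s['ee_rot']).as_euler('zyx',degrees=True))
crop('s6',230,220,320,330,5)
E
```

```text
clock: 8.75
position: [546.9, 178.2, 107.7]
ee_rot: [0.005, 1.0, -0.0, -0.0]
contact_force: [0.1, -0.7, -1.5]
gripper_width: 10.8
[547.0560852  178.32985446 108.1975341 ] [-1.79438438e+02  3.56166273e-02 -1.79982651e+02]
```

View pics/w6.png

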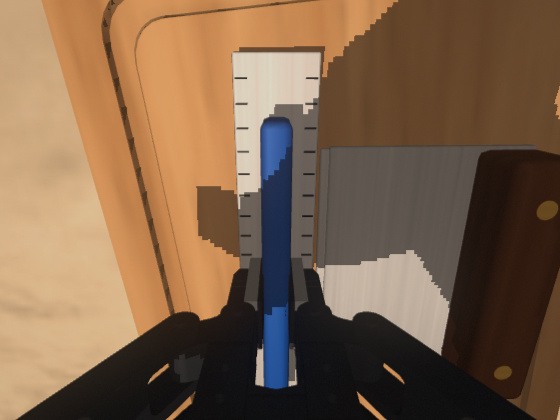

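View pics/s6_c.png

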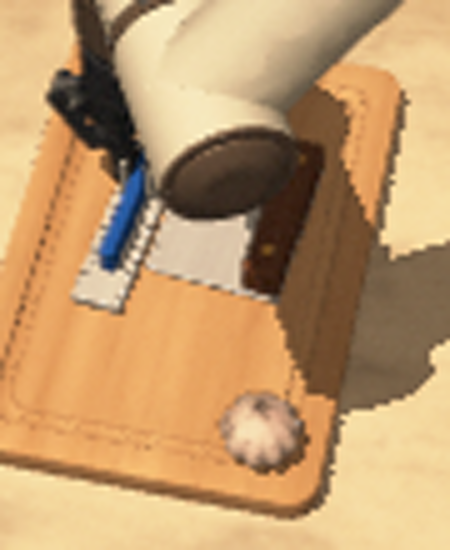

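Run:
```python
from h import *
c=load('w6');p=c['p'];X=cloud(c)
print(X[[100,170,200,240],250,2].round(1))
cv2.imwrite('pics/w6_z.png',cv2.resize(p[140:270,290:350],None,fx=9,fy=4.5,interpolation=cv2.INTER_NEAREST))
g=cv2.cvtColor(p,cv2.COLOR_BGR2HSV)
for v in(160,190,220,245): print(v,g[v,308:334,1].tolist(), X[v,308:334,2].round(0).astype(int).tolist())
```

```text
[31.2 32.1 32.8 31.9]
160 [41, 41, 41, 41, 41, 39, 41, 40, 42, 121, 138, 122, 47, 40, 39, 41, 42, 39, 42, 39, 42, 39, 42, 42, 42, 41] [32, 31, 32, 32, 33, 32, 31, 33, 31, 22, 22, 22, 25, 26, 26, 26, 26, 26, 25, 26, 27, 26, 27, 25, 27, 26]
190 [39, 41, 44, 42, 41, 43, 39, 65, 130, 134, 125, 49, 40, 39, 42, 42, 40, 43, 42, 43, 37, 36, 40, 42, 41, 38] [33, 33, 32, 32, 33, 32, 31, 30, 22, 23, 22, 24, 25, 25, 25, 25, 26, 24, 26, 25, 25, 27, 27, 26, 26, 178]
220 [40, 40, 42, 44, 43, 42, 86, 134, 142, 109, 49, 42, 40, 43, 43, 43, 40, 39, 39, 40, 40, 39, 39, 41, 36, 41] [31, 33, 31, 32, 31, 32, 22, 22, 22, 23, 26, 24, 25, 26, 25, 26, 26, 26, 25, 26, 26, 26, 26, 27, 26, 26]
245 [42, 42, 42, 44, 42, 85, 133, 138, 126, 50, 40, 40, 41, 43, 43, 45, 40, 41, 43, 40, 41, 44, 41, 43, 43, 40] [32, 32, 32, 32, 32, 22, 23, 22, 22, 25, 26, 25, 25, 26, 26, 25, 26, 24, 26, 27, 27, 27, 26, 27, 26, 26]
```

View pics/w6_z.png

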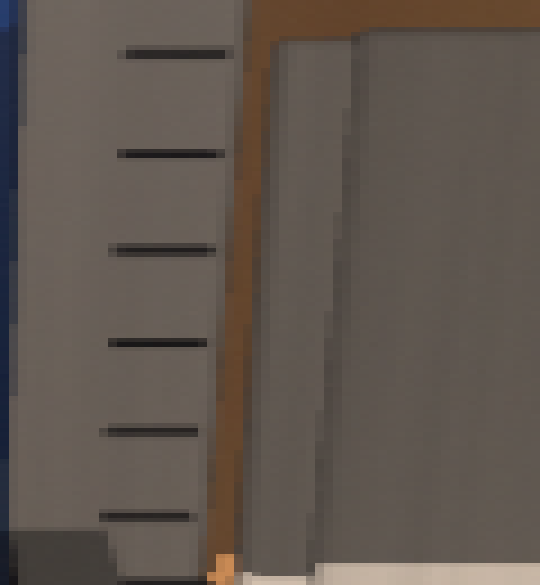

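Run:
```python
from h import *
c=load('w6')
for v,a,b in((160,316.5,319.7),(190,315,318.8),(220,313.7,317.5),(245,312.6,316.8)):
    A=ray(c,(a,v),32);B=ray(c,(b,v),26);print(A.round(1),B.round(1),A[0]-B[0])
```

```text
[527.3 123.   32. ] [525.1 124.3  26. ] 2.1986179924671205
[527.5 136.8  32. ] [525.  138.6  26. ] 2.5158373395905755
[527.7 151.4  32. ] [525.2 153.8  26. ] 2.5645176173630944
[527.9 164.3  32. ] [525.1 167.3  26. ] 2.8073478413782595
```

```bash
python3 -m crank '{"delta_pos":[[0,0,0.0013],[0,0,0],[0.001,0,0],[0.001,0,0],[0.001,0,0],[0.0005,0,0],[0,0,0],[0,0,0]],"twist":[-0.009,0,0,0,0,0,0,0]}'
python3 - <<'E'
from h import *
c=grab('wrist','w7');p=c['p']
s=arm.read_state();print(s['position'],s['ee_rot'],s['contact_force'])
cv2.imwrite('pics/w7_z.png',cv2.resize(p[130:270,290:350],None,fx=9,fy=4.2,interpolation=cv2.INTER_NEAREST))
E
```

```text
clock: 9.52
position: [543.4, 178.3, 106.7]
ee_rot: [0.0, 1.0, 0.0, 0.0]
contact_force: [0.2, -0.5, -0.9]
gripper_width: 10.4
[543.38607021 178.24922541 106.71050499] [4.37346086e-04 9.99999897e-01 5.75948982e-05 1.06485463e-04] [ 0.12659059  0.21821938 -1.96173549]
```

View pics/w7_z.png

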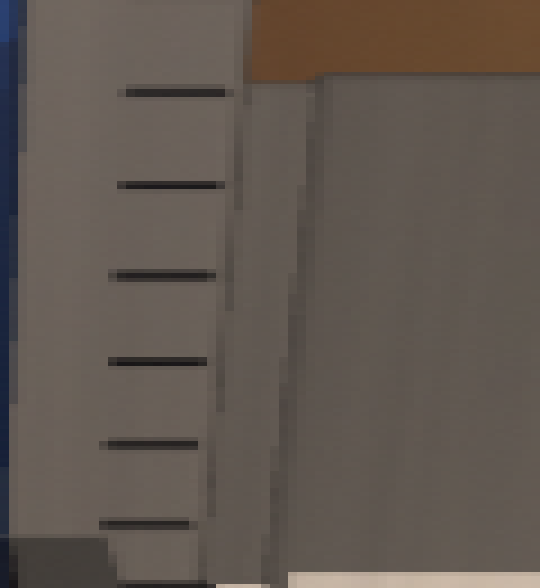

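```bash
python3 -m crank '{"delta_pos":[[0.001,0,0],[0.0007,0,0],[0,0,0],[0,0,0.0006],[0,0,0],[0,0,0]],"twist":[0,0,0,0,0,0]}'
python3 - <<'E'
from h import *
c=grab('wrist','w8');p=c['p']
s=arm.read_state();print(s['position'],s['ee_rot'],s['contact_force'])
for t in('w6','w7','w8'):
    c=load(t);g=c['p'].astype(int).sum(2)
    print(t,ray(c,(339,0),26)[:2] if 0 else '', [g[200,u] for u in range(310,332)])
cv2.imwrite('pics/w8_z.png',cv2.resize(p[130:270,290:350],None,fx=9,fy=4.2,interpolation=cv2.INTER_NEAREST))
E
```

```text
clock: 10.07
position: [541.7, 178.2, 106.1]
ee_rot: [0.0, 1.0, 0.0, 0.0]
contact_force: [1.2, -0.0, -1.7]
gripper_width: 10.7
[541.70345354 178.24063058 106.09389251] [4.70441224e-04 9.99999884e-01 4.70045632e-05 9.28876151e-05] [ 0.42444067  0.57577485 -0.65336215]
w6  [np.int64(286), np.int64(286), np.int64(288), np.int64(287), np.int64(270), np.int64(211), np.int64(211), np.int64(216), np.int64(195), np.int64(234), np.int64(256), np.int64(266), np.int64(265), np.int64(265), np.int64(263), np.int64(268), np.int64(268), np.int64(215), np.int64(226), np.int64(248), np.int64(251), np.int64(256)]
w7  [np.int64(290), np.int64(291), np.int64(295), np.int64(292), np.int64(274), np.int64(236), np.int64(267), np.int64(269), np.int64(269), np.int64(264), np.int64(267), np.int64(270), np.int64(231), np.int64(227), np.int64(245), np.int64(256), np.int64(256), np.int64(258), np.int64(258), np.int64(260), np.int64(260), np.int64(264)]
w8  [np.int64(291), np.int64(291), np.int64(292), np.int64(292), np.int64(272), np.int64(232), np.int64(263), np.int64(272), np.int64(269), np.int64(268), np.int64(267), np.int64(267), np.int64(246), np.int64(226), np.int64(241), np.int64(250), np.int64(259), np.int64(258), np.int64(258), np.int64(261), np.int64(265), np.int64(264)]
```

View pics/w8_z.png

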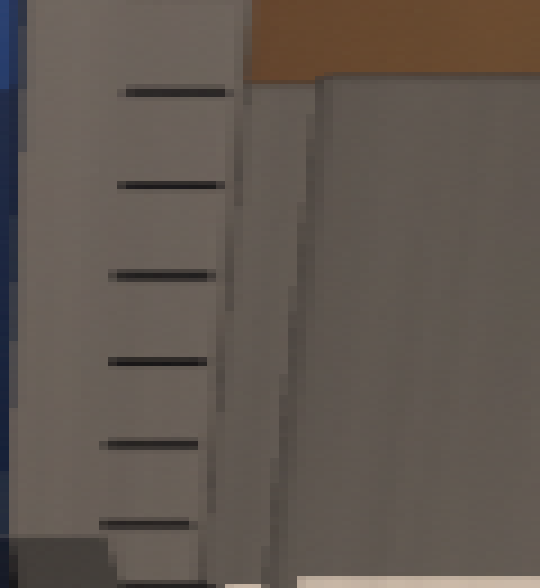

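```bash
python3 -m crank '{"delta_pos":[[0,0,0.0004],[0,0,0],[0,0,0]],"twist":[0,0,0]}'
python3 -m crank '{"delta_pos":[[0,0,0],[0,0,0],[0,0,0],[0,0,0],[0,0,0]],"twist":[0,0,0,0,0]}' 0.5
python3 -m crank '{"delta_pos":[[0,0,-0.01],[0,0,-0.02],[0,0,-0.03],[0,0,-0.03],[0,0,-0.03],[0,0,-0.03],[0,0,0],[0,0,0]],"twist":[0,0,0,0,0,0,0,0]}'
python3 - <<'E'
from h import *
c=grab('wrist','w9')
s=arm.read_state();print(s['position'],s['ee_rot'])
E
```

```text
clock: 10.37
position: [541.7, 178.2, 106.1]
ee_rot: [0.0, 1.0, 0.0, 0.0]
contact_force: [-1.5, 0.6, 3.0]
gripper_width: 10.4
clock: 10.78
position: [541.6, 178.1, 105.4]
ee_rot: [0.001, 1.0, -0.0, -0.0]
contact_force: [-0.9, -0.4, -1.0]
gripper_width: 42.6
clock: 11.45
position: [542.2, 178.5, 258.6]
ee_rot: [0.0, 1.0, 0.002, 0.002]
contact_force: [0.3, -0.7, -0.4]
gripper_width: 42.8
[541.39809234 178.12469479 256.60812845] [6.22325492e-04 9.99999424e-01 6.54201114e-04 5.80864740e-04]
```

View pics/w9.png

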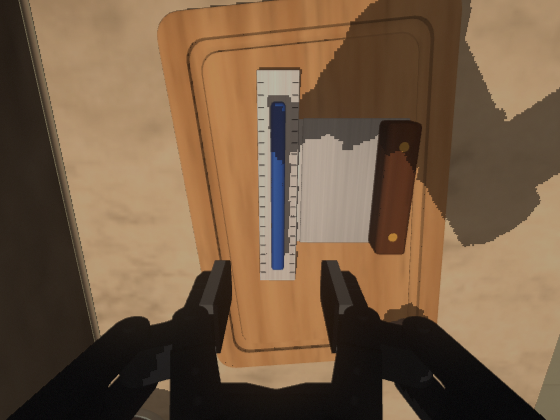

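```bash
python3 - <<'E'
from h import *
c=load('w9');X=cloud(c);hsv=cv2.cvtColor(c['p'],cv2.COLOR_BGR2HSV)
m=np.zeros(X.shape[:2],bool);m[60:290,250:301]=1
r,b,_=rect(c,m&(X[...,2]>27.5),30);print('rule',r,b.round(1).tolist())
m[:]=0;m[110:260,303:430]=1
r,b,_=rect(c,m&(X[...,2]>53),56);print('handle',r,b.round(1).tolist())
r,b,_=rect(c,m&(X[...,2]>24.3)&(X[...,2]<30),26);print('blade',r,b.round(1).tolist())
E
for i in 1; do python3 - <<'E'
from h import *
p=load('w9')['p'];cv2.imwrite('pics/w9_z.png',cv2.resize(p[100:260,280:330],None,fx=9,fy=3.7,interpolation=cv2.INTER_NEAREST))
E
done
```

```text
rule ((540.7945556640625, 178.73492431640625), (198.40370178222656, 37.182193756103516), 89.71155548095703) [[521.7000122070312, 79.5999984741211], [558.9000244140625, 79.4000015258789], [559.9000244140625, 277.79998779296875], [522.7000122070312, 278.0]]
handle ((440.00238037109375, 177.8730010986328), (117.57351684570312, 27.610607147216797), 89.82881927490234) [[426.0, 119.0999984741211], [453.6000061035156, 119.0], [454.0, 236.60000610351562], [426.3999938964844, 236.6999969482422]]
blade ((471.710205078125, 177.84527587890625), (92.75872039794922, 120.36666870117188), 0.03934438154101372) [[425.29998779296875, 238.0], [425.3999938964844, 117.5999984741211], [518.0999755859375, 117.69999694824219], [518.0, 238.10000610351562]]
```

View pics/w9_z.png

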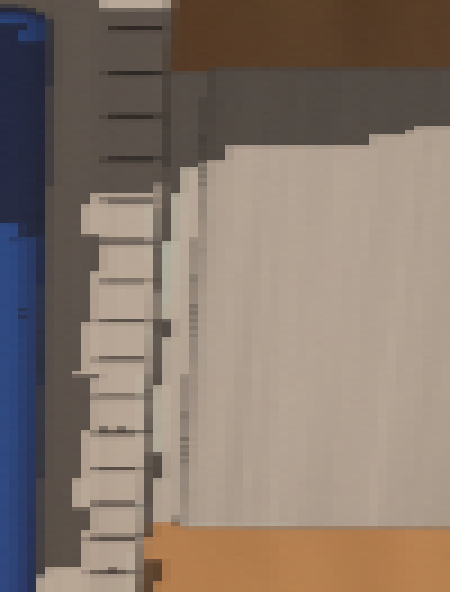

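```bash
python3 -m crank '{"delta_pos":[[0.025,0,0],[0.025,0,0],[0.025,0,0.02],[0.027,0,0.02],[0,0,0.025],[0,0,0.025],[0,0,0.025],[0,0,0]],"twist":[0,0,0,0,0,0,0,0]}' 0.7
python3 -m crank '{"delta_pos":[[0,0,0],[0,0,0],[0,0,0]],"twist":[0,0,0]}'
python3 - <<'E'
from h import *
c=grab('wrist','w10')
s=arm.read_state();print(s['position'],s['ee_rot'])
E
```

```text
clock: 12.17
position: [436.5, 176.0, 135.7]
ee_rot: [0.001, 1.0, -0.004, -0.005]
contact_force: [-0.5, -0.8, 0.1]
gripper_width: 59.8
clock: 12.42
position: [440.3, 178.7, 141.8]
ee_rot: [0.0, 1.0, 0.001, 0.001]
contact_force: [-0.1, -0.2, 0.2]
gripper_width: 59.8
[440.33438106 178.74299663 141.91082487] [4.72027152e-04 9.99998919e-01 8.59886694e-04 1.09516060e-03]
```

View pics/w10.png

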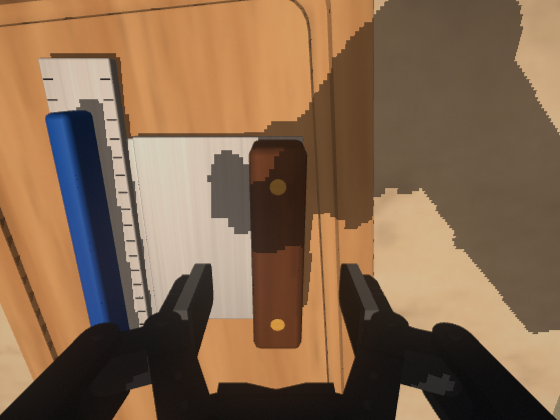

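```bash
python3 -m crank '{"delta_pos":[[0.0007,-0.0008,0.01],[0,0,0.015],[0,0,0.009],[0,0,0.005],[0,0,0],[0,0,0],[0,0,0]],"twist":[0,0,0,0,0,0,0]}'
python3 -m crank '{"delta_pos":[[0,0,0],[0,0,0],[0,0,0],[0,0,0],[0,0,0],[0,0,0]],"twist":[0,0,0,0,0,0]}' 0
python3 - <<'E'
from h import *
c=grab('wrist','w11')
s=arm.read_state();print(s['position'],s['ee_rot'],s['contact_force'])
E
```

```text
clock: 13.05
position: [439.3, 177.8, 102.2]
ee_rot: [0.0, 1.0, 0.0, 0.001]
contact_force: [0.4, -0.2, 0.0]
gripper_width: 59.7
clock: 13.55
position: [439.3, 177.8, 102.3]
ee_rot: [0.0, 1.0, 0.0, 0.001]
contact_force: [-1.0, -0.9, 5.8]
gripper_width: 27.0
[439.27099814 177.74501432 102.27304447] [3.07155007e-04 9.99999764e-01 3.23500377e-04 5.22947377e-04] [-0.59857777  0.27933224  4.93881627]
```

View pics/w11.png

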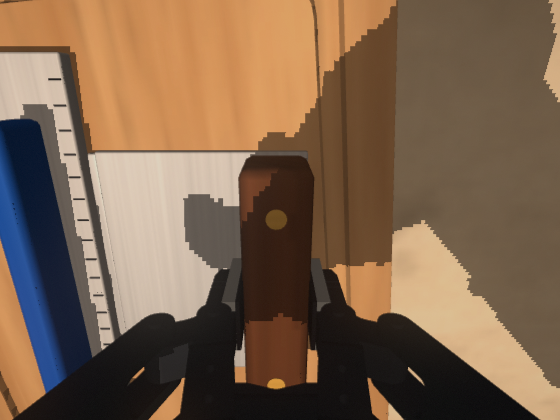

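```bash
python3 -m crank '{"delta_pos":[[0,0,-0.003],[0,0,-0.006],[0,0,-0.012],[0,0,-0.02],[0,0,-0.025],[0,0,-0.025],[0,0,-0.025],[0,0,-0.02]],"twist":[0,0,0,0,0,0,0,0]}'
python3 - <<'E'
from h import *
c=grab('wrist','w12');c=grab('side','s12');crop('s12',210,210,330,330,4)
E
```

```text
clock: 14.27
position: [438.7, 177.3, 239.5]
ee_rot: [0.001, 1.0, 0.0, 0.0]
contact_force: [-0.8, -0.4, -1.2]
gripper_width: 27.1
```

View pics/w12.png

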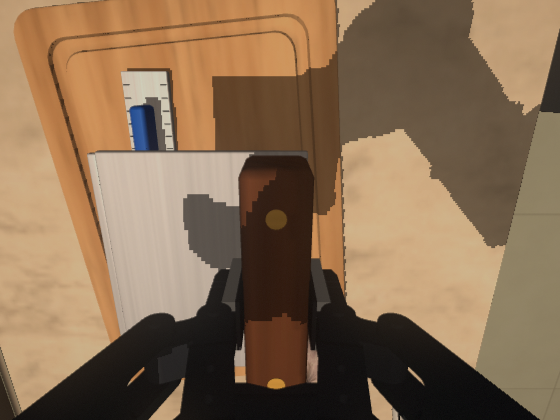

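View pics/s12_c.png

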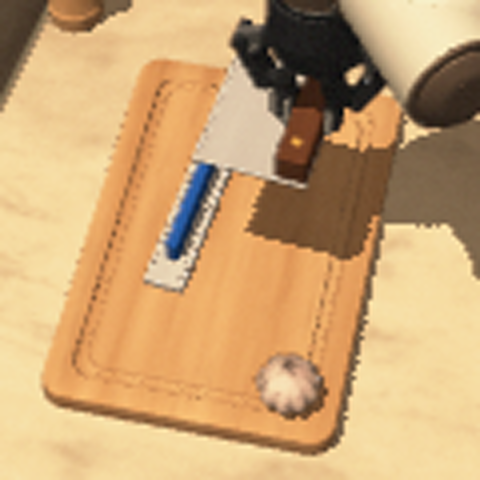

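```bash
python3 -m crank '{"delta_pos":[[0,0,-0.025],[0,0,-0.03],[-0.0055,-0.0271,-0.03],[-0.0055,-0.0271,-0.03],[-0.0055,-0.0271,-0.025],[-0.0055,-0.0271,-0.02],[-0.0055,-0.0271,0],[-0.0055,-0.0271,0]],"twist":[0,0,0,0,0,0,0,0]}'
python3 -m crank '{"delta_pos":[[-0.0055,-0.0271,0],[-0.0055,-0.0271,0],[-0.0055,-0.0271,0],[-0.0055,-0.0271,0],[-0.0055,-0.0271,0],[0,0,0],[0,0,0],[0,0,0]],"twist":[0,0,0,0,0,0,0,0]}'
python3 - <<'E'
from h import *
c=grab('wrist','w13');c=grab('side','s13');crop('s13',210,100,330,220,4)
s=arm.read_state();print(s['position'],s['ee_rot'])
E
```

```text
clock: 15.03
position: [471.6, 13.7, 397.6]
ee_rot: [0.0, 1.0, 0.001, 0.0]
contact_force: [0.1, -0.3, -2.0]
gripper_width: 27.0
clock: 15.7
position: [498.7, -120.6, 396.1]
ee_rot: [0.001, 1.0, 0.0, -0.001]
contact_force: [0.6, 0.5, -1.3]
gripper_width: 27.2
[ 498.87701734 -119.94984075  397.00568821] [ 3.58930818e-07  9.99999807e-01  1.72690938e-04 -5.97589992e-04]
```

View pics/w13.png

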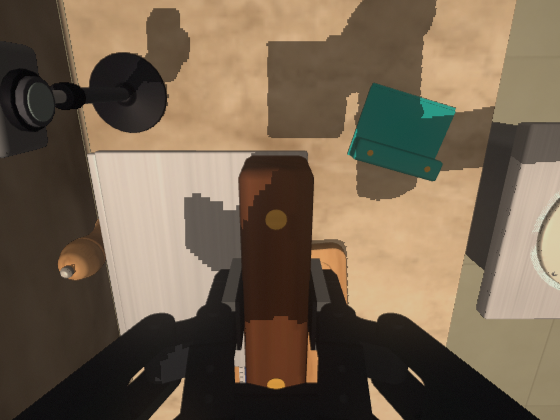

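View pics/s13_c.png

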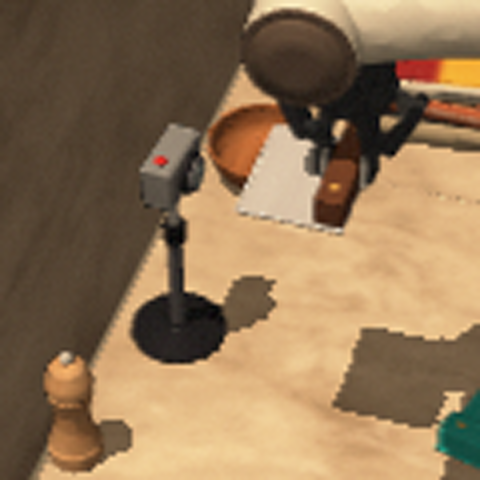

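Run:
```python
from h import *
c=load('w13');X=cloud(c)
cv2.imwrite('pics/w13_z.png',cv2.resize(c['p'][30:170,0:180],None,fx=4.2,fy=4.2,interpolation=cv2.INTER_CUBIC))
for v in range(45,160,6): print(v,[tuple(X[v,u].round(0).astype(int)) for u in range(2,64,6)])
```

```text
45 [(np.int64(671), np.int64(-232), np.int64(230)), (np.int64(671), np.int64(-233), np.int64(225)), (np.int64(671), np.int64(-233), np.int64(220)), (np.int64(674), np.int64(-234), np.int64(210)), (np.int64(759), np.int64(-249), np.int64(76)), (np.int64(759), np.int64(-250), np.int64(67)), (np.int64(759), np.int64(-252), np.int64(57)), (np.int64(760), np.int64(-253), np.int64(44)), (np.int64(759), np.int64(-254), np.int64(35)), (np.int64(758), np.int64(-255), np.int64(24)), (np.int64(760), np.int64(-257), np.int64(8))]
51 [(np.int64(670), np.int64(-228), np.int64(233)), (np.int64(670), np.int64(-229), np.int64(228)), (np.int64(670), np.int64(-229), np.int64(223)), (np.int64(670), np.int64(-230), np.int64(216)), (np.int64(670), np.int64(-231), np.int64(210)), (np.int64(671), np.int64(-231), np.int64(204)), (np.int64(760), np.int64(-246), np.int64(57)), (np.int64(759), np.int64(-246), np.int64(48)), (np.int64(760), np.int64(-248), np.int64(36)), (np.int64(498), np.int64(-206), np.int64(467)), (np.int64(759), np.int64(-250), np.int64(13))]
57 [(np.int64(670), np.int64(-225), np.int64(234
[... 8785 characters left out ...]
 np.int64(-137), np.int64(87)), (np.int64(759), np.int64(-135), np.int64(77)), (np.int64(760), np.int64(-133), np.int64(65)), (np.int64(759), np.int64(-131), np.int64(54))]
159 [(np.int64(498), np.int64(-206), np.int64(467)), (np.int64(759), np.int64(-141), np.int64(141)), (np.int64(758), np.int64(-140), np.int64(134)), (np.int64(760), np.int64(-138), np.int64(123)), (np.int64(760), np.int64(-136), np.int64(116)), (np.int64(760), np.int64(-134), np.int64(106)), (np.int64(759), np.int64(-133), np.int64(99)), (np.int64(760), np.int64(-131), np.int64(88)), (np.int64(760), np.int64(-129), np.int64(78)), (np.int64(760), np.int64(-126), np.int64(68)), (np.int64(760), np.int64(-124), np.int64(56))]
```

View pics/w13_z.png

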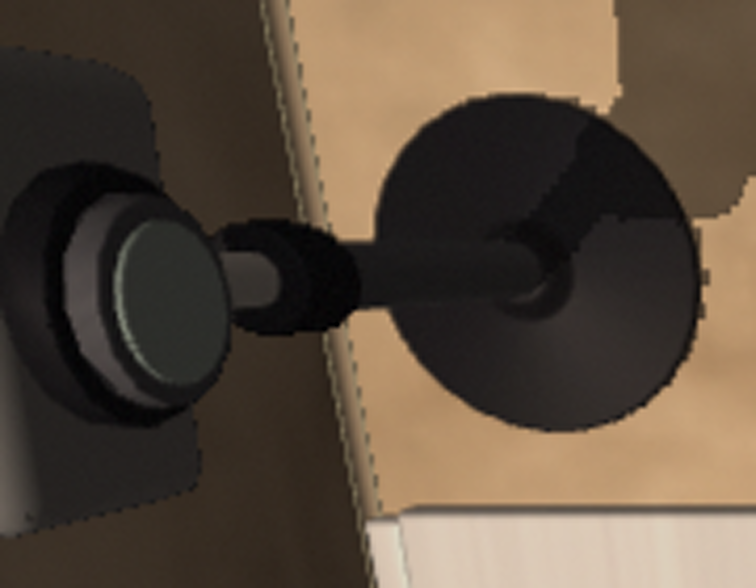

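Run:
```python
from h import *
c=load('w13');X=cloud(c)
reg=np.zeros(X.shape[:2],bool);reg[40:156,0:62]=1
P=X[reg];P=P[(P[:,0]>650)&(P[:,0]<690)&(P[:,2]>195)&(P[:,2]<250)]
def fit(Q):
    for _ in range(5):
        m=Q.mean(0);n=np.linalg.svd(Q-m)[2][2];d=(Q-m)@n;Q=Q[abs(d)<max(2*d.std(),.6)] if _<4 else Q
    n=n*np.sign(-n[0]);return m,n,len(Q),d.std()
body=P[((P[:,1]<-221)&(P[:,0]<676))|((P[:,1]>-177)&(P[:,0]>670))]
m,n,k,sd=fit(body);print('body plane',m,n,k,sd,'yaw',np.degrees(np.arctan2(-n[1],-n[0])))
d=(P-m)@n
print(np.histogram(d,bins=np.arange(-4,16,1)))
print('body y range',P[abs(d)<1.5][:,1].min(),P[abs(d)<1.5][:,1].max(),P[abs(d)<1.5][:,2].min(),P[abs(d)<1.5][:,2].max())
# glass by depth: points far out
for lo,hi in((9,11),(10,12),(11,13),(12,15)):
    G=P[(d>lo)&(d<hi)]; 
    if len(G)>20: print(lo,len(G),G.mean(0),np.percentile(G,[1,99],axis=0).round(1).tolist(), fit(G)[:2])
g=cv2.cvtColor(c['p'],cv2.COLOR_BGR2HSV);print(g[101,20:60].tolist())
```

```text
body plane [ 673.16303271 -195.63674888  223.13881059] [-0.99637713  0.08497743  0.00338434] 1401 0.544066445677043 yaw -4.874755125488746
(array([  28,   53,  232,  778, 1058,  180,  102,  100,   99,  119,  259,
        341,   89,   86,   86,  226,  533,  531,   38]), array([-4, -3, -2, -1,  0,  1,  2,  3,  4,  5,  6,  7,  8,  9, 10, 11, 12,
       13, 14, 15]))
body y range -233.6766704149115 -163.40320831695118 199.33570826506855 246.78082072248733
9 172 [ 662.88867885 -198.72954353  234.81846944] [[660.9, -213.8, 219.7], [664.8, -181.3, 239.6]] (array([ 662.89120062, -198.70162618,  234.9096846 ]), array([-0.99545086,  0.08571755,  0.04159421]))
10 312 [ 661.53266535 -198.85574526  229.27205704] [[659.7, -213.8, 205.7], [663.9, -181.2, 239.3]] (array([ 661.32693663, -198.86803253,  228.34224224]), array([-0.99622954,  0.0853814 ,  0.01538603]))
11 759 [ 660.66698673 -197.76573228  225.85984379] [[659.0, -213.3, 206.2], [662.7, -181.7, 239.1]] (array([ 660.58591134, -197.72138362,  225.98634109]), array([-0.99654661,  0.08154987,  0.01563541]))
12 1102 [ 659.94763851 -197.46820179  224.17389779] [[658.2, -212.2, 208.0], [662.0, -182.5, 238.3]] (array([ 659.9842549 , -197.41398266,  224.28056234]), array([-0.99597593,  0.08741889,  0.01974552]))
[[7, 27, 85], [7, 27, 85], [7, 27, 86], [6, 26, 50], [0, 19, 27], [30, 11, 23], [0, 11, 23], [36, 18, 71], [41, 29, 125], [39, 27, 65], [30, 17, 45], [38, 22, 46], [30, 17, 45], [40, 17, 45], [30, 17, 45], [40, 17, 46], [30, 17, 45], [38, 23, 45], [45, 22, 46], [38, 23, 45], [38, 22, 46], [30, 17, 45], [40, 17, 45], [40, 17, 46], [40, 17, 45], [40, 17, 45], [40, 17, 46], [40, 17, 46], [30, 17, 45], [40, 17, 45], [30, 17, 44], [40, 17, 45], [38, 23, 45], [30, 15, 35], [30, 11, 24], [15, 34, 45], [15, 38, 53], [15, 38, 54], [13, 42, 55], [17, 42, 55]]
```

Run:
```python
from h import *
c=load('w13');X=cloud(c);f=210/np.tan(np.radians(c['vf'])/2)
n=np.array([-.9962,.0855,0.003]);p0=np.array([659.95,-197.4,224.2])
g=cv2.cvtColor(c['p'],cv2.COLOR_BGR2HSV).astype(int)
reg=np.zeros(X.shape[:2],bool);reg[75:128,22:60]=1
m=(reg&(g[...,2]>=40)&(g[...,2]<75)&(g[...,1]<30)&(g[...,0]>=28)).astype(np.uint8)
m=cv2.morphologyEx(m,cv2.MORPH_OPEN,np.ones((5,5)))
cs,_=cv2.findContours(m,cv2.RETR_EXTERNAL,cv2.CHAIN_APPROX_NONE);k=max(cs,key=len)[:,0];print(cv2.fitEllipse(k))
o=c['T'][:3,3];r=np.stack([(k[:,0]-c['cx'])/f,-(k[:,1]-c['cy'])/f,-np.ones(len(k))],-1)@c['T'][:3,:3].T
Q=o+r*((p0-o)@n/(r@n))[:,None]
e=np.array([-n[1],n[0],0]);e/=np.linalg.norm(e);a=(Q-p0)@e;b=Q[:,2]
(cc,ss)=cv2.minEnclosingCircle(np.stack([a,b],-1).astype(np.float32));print(cc,ss,a.min(),a.max(),b.min(),b.max())
el=cv2.fitEllipse(np.stack([a,b],-1).astype(np.float32));print(el,'centre',p0+e*el[0][0],el[0][1])
# outer barrel ring (d about 13 incl ring)
P=X[reg];d=(P-p0)@n
G=P[abs(d)<1];print('front ring range y',np.percentile(G[:,1],[.5,99.5]),'z',np.percentile(G[:,2],[.5,99.5]))
# foot
reg[:]=0;reg[45:140,85:172]=1
F=X[reg&(X[...,2]>7)&(X[...,2]<14)&(g[...,2]<70)];print('foot',F.mean(0),F.min(0),F.max(0))
m=(reg&(g[...,2]<62)&(X[...,2]<60)).astype(np.uint8)
from collections import Counter
F2=X[(m>0)];print(np.histogram(F2[:,2],bins=10))
```

```text
((40.8751106262207, 102.01261138916016), (22.52186393737793, 37.566322326660156), 165.1230010986328)
(0.1256258636713028, 221.58712768554688) 13.235365867614746 -12.75150545881511 12.165362365798579 208.81070250393054 233.9618599848596
((-0.5764895677566528, 221.55328369140625), (23.355178833007812, 25.2755184173584), 131.59156799316406) centre [ 659.99929664 -196.82562202  224.2       ] 221.55328369140625
front ring range y [-212.6794792  -181.93996973] z [207.54272114 238.78740388]
foot [ 684.37087969 -201.33270243    9.86125042] [ 640.42451071 -247.87637721    7.00017201] [ 733.83599949 -152.18925282   13.99088975]
(array([  70, 2814, 1228,  148,   28,   21,   35,   30,   30,   35]), array([-1.45322108,  4.68914914, 10.83151936, 16.97388957, 23.11625979,
       29.25863001, 35.40100023, 41.54337045, 47.68574067, 53.82811089,
       59.97048111]))
```

Run:
```python
from h import *
c=load('w13');X=cloud(c)
print('blade z',np.median(X[170:220,130:170,2]),np.median(X[160:180,110:230,2]),np.median(X[260:290,130:170,2]),np.median(X[170:250,110:125,2]),np.median(X[170:180,215:235,2]),)
Q=X[160:300,105:232].reshape(-1,3);Q=Q[abs(Q[:,2]-np.median(Q[:,2]))<5];m=Q.mean(0);n=np.linalg.svd(Q-m,full_matrices=False)[2][2];print('blade normal',n*np.sign(n[2]))
zb=m[2]
E_=[]
for v in range(170,290,5):
    u=np.where(abs(X[v,60:200,2]-zb)<6)[0][0]+60;E_.append(ray(c,(u-.5,v),zb))
E_=np.array(E_);p=np.polyfit(E_[:,1],E_[:,0],1);print('edge x at y=-120',np.polyval(p,-120),'yaw',-np.degrees(np.arctan(p[0])), 'rms',np.std(E_[:,0]-np.polyval(p,E_[:,1])))
print('end y',[ray(c,(u,np.where(abs(X[100:200,u,2]-zb)<6)[0][0]+99.5),zb)[:2].round(1).tolist() for u in(120,160,200,230)])
c=load('s13');Y=cloud(c)
reg=np.zeros(Y.shape[:2],bool);reg[125:160,245:262]=1
P=Y[reg];P=P[P[:,2]>190];print('side body',P.min(0),P.max(0),np.median(P,0))
T=P[abs(P[:,2]-np.percentile(P[:,2],90))<3];print('top',T.mean(0),len(T))
s=arm.read_state();print(s['position'],s['ee_rot'])
```

```text
blade z 319.9773115035307 319.9988264530982 319.96548169616483 319.8737058669834 320.12930336621696
blade normal [0.00750487 0.00116132 0.99997116]
edge x at y=-120 580.5133323537752 yaw -0.2752915044095976 rms 0.14053948894100424
end y [[565.2, -180.6], [547.8, -180.5], [530.4, -180.5], [517.3, -180.5]]
side body [ 174.67067697 -312.94312009  193.65229988] [ 763.0382364  1160.84006003 1500.20821242] [ 683.59983217 -180.70026879  238.6147628 ]
top [ 690.49573221 -189.11110762  248.02595412] 59
[ 498.87701734 -119.94984075  397.00568821] [ 3.58930818e-07  9.99999807e-01  1.72690938e-04 -5.97589992e-04]
```

```bash
python3 -m crank '{"delta_pos":[[0.0136,-0.0197,0],[0.0136,-0.0197,0],[0.0137,-0.0198,0],[0,0,0.024],[0,0,0.024],[0,0,0.024],[0,0,0.024],[0,0,0]],"twist":[0,0,0,0.04,0.043,0,0,0]}'
python3 -m crank '{"delta_pos":[[0,0,0],[0,0,0],[0,0,0],[0,0,0]],"twist":[0,0,0,0]}'
python3 - <<'E'
from h import *
c=grab('wrist','w14');c=grab('side','s14');crop('s14',210,100,330,220,4);c=grab('scene','c14')
s=arm.read_state();print(s['position'],s['ee_rot'],R.from_quat(s['ee_rot']).as_matrix().round(4))
E
```

```text
clock: 16.47
position: [455.6, -178.4, 296.9]
ee_rot: [0.042, 0.999, 0.001, -0.005]
contact_force: [-0.8, -0.2, -3.0]
gripper_width: 27.0
clock: 16.8
position: [458.9, -179.7, 303.3]
ee_rot: [0.042, 0.999, -0.0, 0.002]
contact_force: [1.1, -0.7, -1.2]
gripper_width: 27.1
[ 458.42205065 -179.8364022   302.44628621] [ 4.19293572e-02  9.99120232e-01 -3.95799894e-05  8.29839801e-04] [[-9.965e-01  8.380e-02  1.700e-03]
 [ 8.380e-02  9.965e-01 -1.000e-04]
 [-1.700e-03 -0.000e+00 -1.000e+00]]
```

View pics/w14.png

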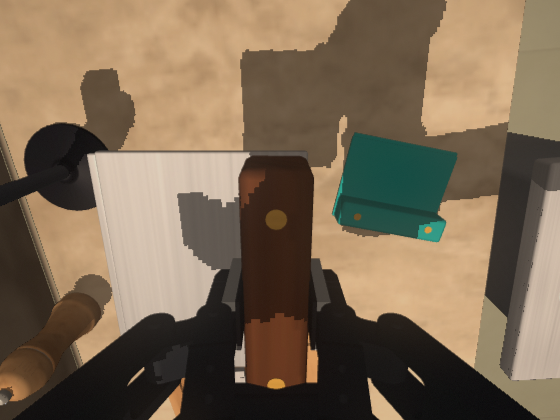

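View pics/s14_c.png

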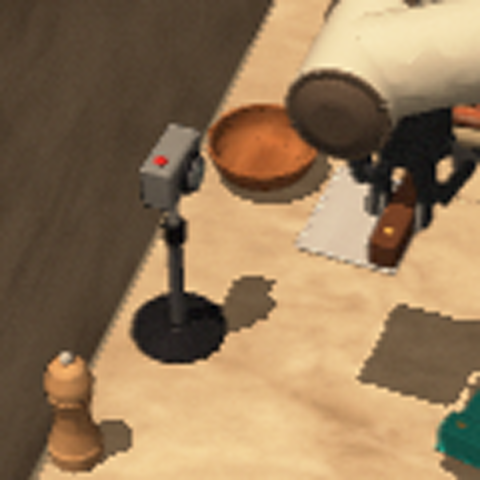

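View pics/c14.png

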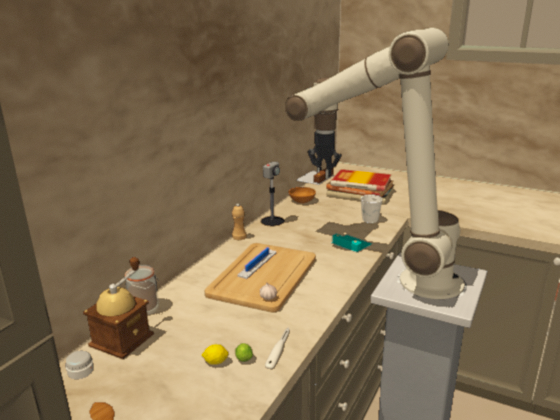

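Run:
```python
from h import *
s=arm.read_state();print(s['position'],s['clock'])
c=load('s14');X=cloud(c)
L=np.array([661.3,-196.6,222.5]);xl=np.array([.9963,-.0854,0]);yl=np.array([.0854,.9963,0])
E=L-120*xl
im=cv2.resize(c['p'][100:220,210:330],None,fx=5,fy=5,interpolation=cv2.INTER_CUBIC)
def dr(P,col):
    q=((proj(c,P)-[210,100]+.5)*5).round().astype(int);[cv2.circle(im,tuple(int(a) for a in x),2,col,-1) for x in q]
th=np.linspace(0,2*np.pi,24,endpoint=False)
dr(L,(0,0,255));dr(np.array([L+12.5*(np.cos(t)*yl+np.sin(t)*np.array([0,0,1])) for t in th]),(0,255,0))
dr(np.array([E+a*yl+b*xl+[0,0,2] for a in(-60,0,60) for b in(0,-98)]),(255,0,0))
# body box
B=L+xl*30
dr(np.array([B+a*17*xl+b*37*yl+[0,0,d*25] for a in(-1,1) for b in(-1,1) for d in(-1,1)]),(0,255,255))
cv2.imwrite('pics/s14_o.png',im)
for t in('s14',):
  pass
c2=load('c14');im=cv2.resize(c2['p'][140:240,240:360],None,fx=5,fy=5,interpolation=cv2.INTER_CUBIC)
c=c2
def dr(P,col):
    q=((proj(c,P)-[240,140]+.5)*5).round().astype(int);[cv2.circle(im,tuple(int(a) for a in x),2,col,-1) for x in q]
dr(L,(0,0,255));dr(np.array([E+a*yl+b*xl+[0,0,2] for a in(-60,0,60) for b in(0,-98)]),(255,0,0))
dr(np.array([B+a*17*xl+b*37*yl+[0,0,d*25] for a in(-1,1) for b in(-1,1) for d in(-1,1)]),(0,255,255))
cv2.imwrite('pics/c14_o.png',im)
```

```text
[ 458.42205065 -179.8364022   302.44628621] 16.95
```

View pics/s14_o.png

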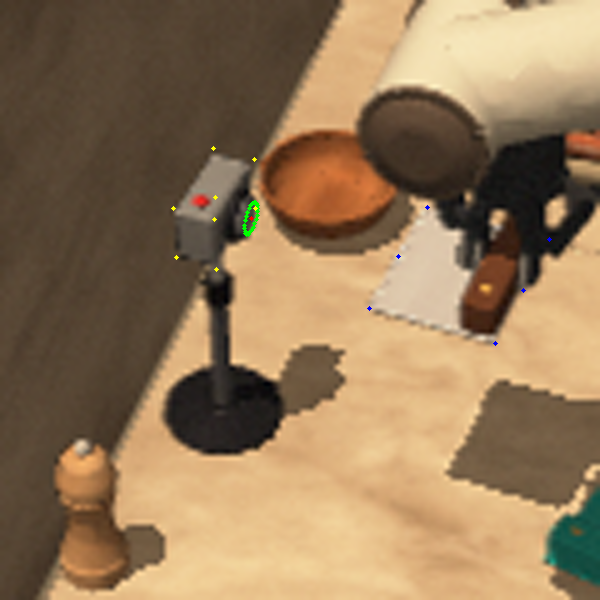

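View pics/c14_o.png

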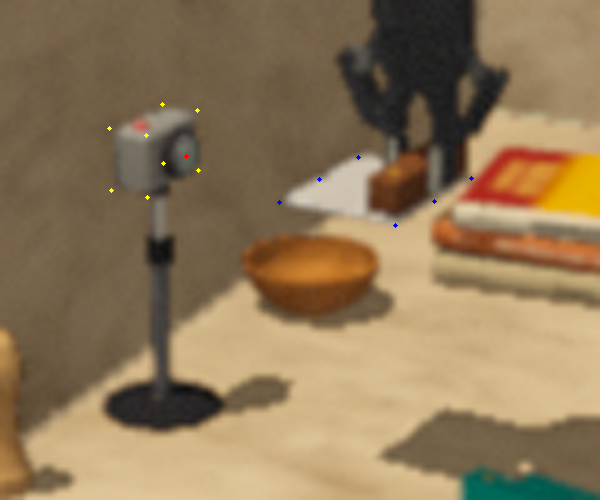

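```bash
python3 -m crank '{"delta_pos":[[0,0,0],[0,0,0],[0,0,0],[0,0,0]],"twist":[0,0,0,0]}'
python3 - <<'E'
from h import *
s=arm.read_state();T=toolT(s);L=np.array([661.3,-196.6,222.5]);xl=np.array([.9963,-.0854,0]);yl=np.array([.0854,.9963,0])
e=(T@[-84,0,78.5,1])[:3]-L;print(s['position'],'edge rel lens',e@xl,e@yl,e[2],'yaw err',np.degrees(np.arctan2(-T[:3,0]@yl,-T[:3,0]@xl)))
E
```

```text
clock: 17.28
position: [458.2, -179.9, 301.6]
ee_rot: [0.042, 0.999, 0.0, -0.0]
contact_force: [-0.7, -0.5, -2.2]
gripper_width: 27.1
[ 458.16222523 -179.87984188  301.60819256] edge rel lens -119.81959289404375 -0.5673000289624959 0.606560825753661 yaw err 0.08311648916381718
```

Run:
```python
from bench import job_done
print(job_done())
```

```text
the job is handed in; nothing more can be done
None
```

The job is handed in at about 17.3 s of the 58 s allowed. The straightedge is lying on the board, and the arm is holding the scraper in front of the camera.

**Straightedge:** I took it by the blue rib and slid it flush against the blade edge. That pushed the scraper about 2 mm. After release there was no visible gap, and its middle was about 1 mm from the middle of the blade edge. Views after lifting the scraper showed it still on the board.

**Scraper:** I lifted it by the wooden handle. Before hand-in I compared the arm's pose with my measured lens position. The middle of the blade edge was 119.8 mm from the lens, 0.6 mm off sideways and 0.6 mm off in height. It faced the lens to within about 0.1°.

**Checks that disagreed:**
- **Wrist camera:** it read about 1–2 mm low in x compared with the arm pose. I added about 1.3 mm to the lens position to correct for this.
- **Scene and side views:** these matched to about one pixel, or 3 mm, so that is the real limit on the lens position.
- **Blade tilt:** in the last tilt check, before the final move, the held blade measured about 0.4° off level. That may be camera error, so I left it alone.

The garlic, mug, salt mill and camera were not touched on purpose. I didn't measure whether any of them moved.

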